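# Unstack the canister lids and close each canister

### The arm

A 7-joint arm with a two-finger parallel gripper is mounted at the origin on the work surface. World frame = base frame: x ahead of the robot, y to its left, z up, the work surface at z = 0. Lengths are in m, angles in rad, forces in N, time in s.
With the tool pointing down it reaches from about 0.4 to 0.875 m from the base axis. Payload 19.3 kg.
Tool frame: the origin (TCP) lies at the very end of the fingers, on their centre line; the grasp point (between the pads) lies 19 mm behind it; z points along the fingers, y is the line along which they close (so a half turn about z gives the same grasp; the last joint's range is limited). The gripper opens to 85 mm and grips with 20 to 120 N. Pads are 22 mm wide; open, the fingers measure 114 mm over their backs; the gripper's body (76 mm by 85 mm) begins 54 mm behind the grasp point. The pads swing forward as they close: fully open they stand 13 mm farther back than shut.
Start: joints at [-1.209, 0.521, -0.036, 1.599, 0.021, 1.021, -0.113], TCP at [0.262, 0.568, 0.231] pointing down, gripper open.
Joint ranges: [-2.91, 2.91], [-0.3, 2.13], [-1.5, 1.42], [0.17, 2.43], [-1.26, 4.41], [0.16, 1.93], [-2.52, 2.52]. Speed limits (rad/s): [1.89, 1.89, 2.39, 2.39, 3.01, 3.01, 3.01].

### API

Orientations are given as [roll, pitch, yaw] about the fixed x, y, z axes, in that order (R = Rz(yaw) Ry(pitch) Rx(roll)).
In Python, from workcell import bot gives the robot as it stands. The module is installed in compiled form; this text tells all that it offers.
- The arm moves only by the tool apply_moves, never from a script. Its arguments are lists of equal length, an entry for each row: "claw": the finger opening in m, from 0 to 0.0854; "xyz": the shift along the tool's x, y, z in m, a list of three; "twist": the turn, a rotation vector about the tool's x, y, z in rad, a list of three. A call has 1 to 20 rows; each row shifts and turns the commanded pose from where the row before left it, along the tool's axes as they then stand; what a row does not reach is not made up. A row lasts 1/10 s, in which the tool goes at most 50 mm and 8.59 degrees, less where a joint would pass 70% of its speed; a pose out of reach is approached as far as the arm can. A call with a gripper value outside its range is refused whole. The fingers move at their own pace and stop on an object; "force" is the grip in N (left out, the last holds). Time passes only in rows, so rows that do not move let the fingers close. It gives the time, the measured TCP pose, the force, the opening and the grip force at its end, in the units of the state.
- bot.observe(): the state, without advancing time (a new reading comes with each control period).
- bot.grab_frame(name): name is "scene" or "top"; returns a dict with "img" (384x512x3 uint8, red, green, blue), "vfov" (degrees; the focal length in pixels is half the picture's height over the tangent of half this angle, whatever the lens; pixels are square), "cx", "cy" (the principal point, pixels), "view" (4x4, takes a point from world to camera coordinates). Camera axes: x right, y up, looking along -z (the intrinsics and any distortion apply to the point x, -y, -z); pixel columns grow to the right and rows downward; lengths in m; the calibration is good to about 2 mm. A picture is of the moment at which its call begins. There is no depth.
- bot.job_done(): hands the job in; it is judged then, once.
Trained networks look in the newest picture that a camera, given by its name, has taken for a name from the list of things; names that differ only in an ending like _2 or _b are one class to them, and where a whole thing is asked for, a point or a joint stands for the part that bears it (a point fixed in the world has none). Each returns a list of dicts, best first, with "score" (0 to 1); they miss things now and then, are a little off and sometimes report something else, mostly with a low value. They report only what shows in the picture. A call takes as long as a camera call. They do not tell look-alikes from the thing itself.
- bot.find_in(camera, query): "position" ([x, y, z] in m, in world coordinates, good to about 4 mm: the middle of the surface that is visible of it).
The state is a dict: "clock": time; "qpos": joint angles; "qd": joint speeds; "joint_efforts": joint torques, N m; "position": TCP position; "tool_rot": TCP orientation; "force": force on the tool from outside, world axes, zero at the start; "moment": the same for the moment, N m; "grip_width": finger opening in m; "finger_force": force on a finger pad.
Only numpy, scipy, OpenCV 4.12 (cv2) and the standard library are available. Lean on these libraries where they do the work, as an engineer would, in place of code of your own. Each camera call takes 0.05 s, during which the arm holds its last target. There are 200 camera calls.

### The job

The four lids of the aluminium canisters have been left piled up on the shelf. Take the pile apart and close every canister with the lid of its own size, pushed or settled down level until its edge rests on the canister's shoulder. Leave the canisters standing where they are, and do not knock or shift the enamel mug and the glass jar.

Things in the scene. Friction and masses are not known exactly. Their poses are not given: they have to be found in the camera images.
- lid_small: Small of four aluminium slip-over lids, first (top) of the pile. Cap open below: 66 mm outer diameter, 26 mm high to its flat top, 3 mm skirt wall, 22 mm deep inside. Central round knob on top, 18 mm across, 18 mm high. Origin: centre of the lower edge, z up. In the pile each lid rests on the flat top of the next larger one, hiding its knob.
- lid_medium: Medium of four aluminium slip-over lids, second from the top. Cap open below: 84 mm outer diameter, 26 mm high to its flat top, 3 mm skirt wall, 22 mm deep inside. Central round knob on top, 18 mm across, 18 mm high. Origin: centre of the lower edge, z up. In the pile each lid rests on the flat top of the next larger one, hiding its knob.
- lid_large: Large of four aluminium slip-over lids, third from the top. Cap open below: 102 mm outer diameter, 26 mm high to its flat top, 3 mm skirt wall, 22 mm deep inside. Central round knob on top, 18 mm across, 18 mm high. Origin: centre of the lower edge, z up. In the pile each lid rests on the flat top of the next larger one, hiding its knob.
- lid_largest: Largest of four aluminium slip-over lids, lowest, standing on the shelf. Cap open below: 120 mm outer diameter, 26 mm high to its flat top, 3 mm skirt wall, 22 mm deep inside. Central round knob on top, 18 mm across, 18 mm high. Origin: centre of the lower edge, z up. In the pile each lid rests on the flat top of the next larger one, hiding its knob.
- canister_small: Small of four loose, full aluminium canisters: body 68 mm in diameter, flat shoulder 70 mm above its underside, then an open neck 18 mm high, tapering from 54 mm to 42 mm outer diameter at the mouth. The small lid slips over the neck until its lower edge rests on the shoulder, 70 mm above the origin. Origin: centre of the underside, z up.
- canister_medium: Medium of four loose, full aluminium canisters: body 86 mm in diameter, flat shoulder 90 mm above its underside, then an open neck 18 mm high, tapering from 72 mm to 60 mm outer diameter at the mouth. The medium lid slips over the neck until its lower edge rests on the shoulder, 90 mm above the origin. Origin: centre of the underside, z up.
- canister_large: Large of four loose, full aluminium canisters: body 104 mm in diameter, flat shoulder 75 mm above its underside, then an open neck 18 mm high, tapering from 90 mm to 78 mm outer diameter at the mouth. The large lid slips over the neck until its lower edge rests on the shoulder, 75 mm above the origin. Origin: centre of the underside, z up.
- canister_largest: Largest of four loose, full aluminium canisters: body 122 mm in diameter, flat shoulder 100 mm above its underside, then an open neck 18 mm high, tapering from 108 mm to 96 mm outer diameter at the mouth. The largest lid slips over the neck until its lower edge rests on the shoulder, 100 mm above the origin. Origin: centre of the underside, z up.
- mug: White enamel mug, a bystander to be left alone: 74 mm across the rim plus a handle, 78 mm high. Origin: centre of the underside.
- glass_jar: Clear glass jar with a closed clip-on lid, a bystander to be left alone: 72 mm in diameter, 113 mm high. Origin: centre of the underside.
Mind the look-alikes: they are no part of the job. What is shaped like the lid_small but black is not meant.

How it is judged:
By the outcome, as a careful person would: the job done as asked, in the order asked, and still so for the second after the job is handed in, with the robot touching nothing.
It also fails if it takes over 112 s, if anything falls off the work surface, if the arm or the gripper's body presses on something with over 40 N, if the wrist force passes 120 N, or if a joint passes its speed limit or range.

## Working session

There is one attempt and no reset: what is moved stays moved. The work goes in short steps, Python scripts to look and compute and a tool call to move; the robot and the scene stay as the last step left them, time stands still between calls to the robot, and variables do not carry over. Pictures are saved under pics/ and viewed, at most 14 in all, crops included, and the job is handed in when it is done.

Besides the shell and the picture viewer there is one more tool, called by a JSON object that holds its "op" and its "data". apply_moves: Moves the arm, as the interface text tells. Its arguments: {"type":"object","properties":{"claw":{"type":"array"},"xyz":{"type":"array"},"twist":{"type":"array"},"force":{"type":"number"}},"required":["claw","xyz","twist"]}

```bash
mkdir -p pics; cat > h.py <<'E'
from workcell import bot
import numpy as np, cv2
def shot(cam,fn):
    f=bot.grab_frame(cam); cv2.imwrite('pics/'+fn,cv2.cvtColor(f['img'],cv2.COLOR_RGB2BGR)); return f
def cal(f):
    h=f['img'].shape[0]; return h/2/np.tan(np.radians(f['vfov'])/2),f['cx'],f['cy'],np.array(f['view'])
def proj(f,p):
    F,cx,cy,V=cal(f); c=V@np.r_[p,1]; return np.array([cx+F*c[0]/-c[2],cy-F*c[1]/-c[2]])
def ray(f,u,v,z):
    F,cx,cy,V=cal(f); R=V[:3,:3];o=-R.T@V[:3,3]; d=R.T@np.array([(u-cx)/F,-(v-cy)/F,-1]); return o+d*(z-o[2])/d[2]
E
python3 - <<'E'
from h import *
fs={c:shot(c,c+'0.png') for c in('scene','top')}
for c,f in fs.items(): print(c,{k:(np.round(v,3).tolist() if k=='view' else v) for k,v in f.items() if k!='img'})
for n in ['lid_small','lid_medium','lid_large','lid_largest','canister_small','canister_medium','canister_large','canister_largest','mug','glass_jar']:
  for c in fs:
    for r in bot.find_in(c,n)[:3]: print(n,c,round(r['score'],2),np.round(r['position'],3),proj(fs[c],r['position']).round())
s=bot.observe(); print({k:np.round(v,3).tolist() for k,v in s.items()})
E
```

```text
scene {'vfov': 52.14458893623936, 'cx': 262.34465432859014, 'cy': 186.83283440454986, 'view': [[-0.806, 0.591, -0.003, 0.344], [-0.496, -0.675, 0.546, 0.223], [0.321, 0.442, 0.837, -1.082], [0.0, 0.0, 0.0, 1.0]]}
top {'vfov': 56.229396189074045, 'cx': 258.29379603366635, 'cy': 189.77917201382954, 'view': [[0.003, -1.0, 0.014, 0.022], [0.991, 0.005, 0.131, -0.482], [-0.131, 0.014, 0.991, -0.824], [0.0, 0.0, 0.0, 1.0]]}
lid_small scene 0.96 [0.316 0.19  0.028] [353. 208.]
lid_small scene 0.62 [0.517 0.393 0.025] [349. 342.]
lid_small scene 0.55 [0.469 0.247 0.101] [322. 251.]
lid_small top 0.77 [0.462 0.234 0.109] [161. 194.]
lid_small top 0.72 [0.507 0.39  0.029] [104. 179.]
lid_small top 0.69 [0.315 0.183 0.026] [189. 261.]
lid_medium scene 0.91 [0.493 0.253 0.074] [312. 266.]
lid_large scene 0.84 [0.49  0.27  0.053] [318. 276.]
lid_large top 0.61 [0.437 0.214 0.056] [175. 208.]
lid_largest scene 0.89 [0.501 0.265 0.025] [310. 283.]
lid_largest scene 0.57 [ 0.61  -0.144  0.1  ] [156. 154.]
lid_largest top 0.88 [0.458 0.209 0.024] [181. 200.]
canister_small scene 0.79 [ 0.443 -0.255  
[... 470 characters left out ...]
 [172. 208.]
mug top 0.6 [ 0.661 -0.026  0.034] [279. 117.]
mug top 0.36 [ 0.435 -0.011  0.079] [274. 208.]
glass_jar scene 0.68 [ 0.44  -0.256  0.069] [198. 102.]
glass_jar scene 0.63 [0.652 0.307 0.113] [262. 337.]
glass_jar scene 0.22 [0.467 0.246 0.102] [322. 250.]
glass_jar top 0.73 [0.636 0.289 0.107] [139. 116.]
{'clock': 1.1, 'qpos': [-1.209, 0.521, -0.036, 1.6, 0.021, 1.021, -0.113], 'qd': [-0.0, -0.002, 0.0, 0.001, -0.001, 0.001, 0.001], 'joint_efforts': [-0.0, -92.684, 1.979, -37.026, 0.018, 0.002, -0.0], 'position': [0.262, 0.568, 0.231], 'tool_rot': [-3.142, -0.0, 2.71], 'force': [-0.891, 0.885, -0.736], 'moment': [-0.031, 0.008, 0.029], 'finger_force': 0.0, 'grip_width': 0.086}
```

View pics/scene0.png

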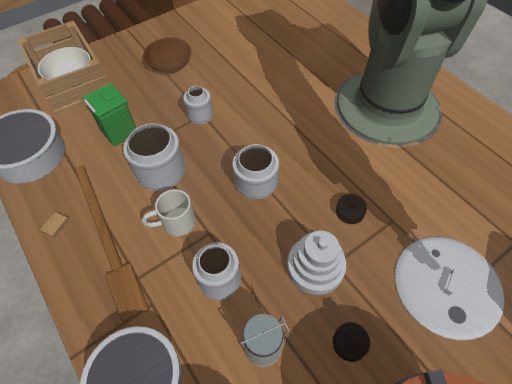

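View pics/top0.png

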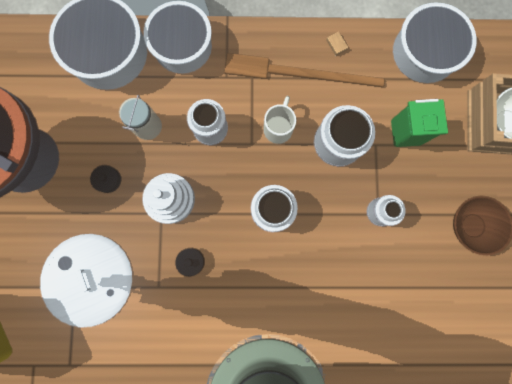

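The scene shows the aluminium pile at scene (320,262) / top (168,198), with the small lid and its knob on top. The candidates for lid_small are:
- scene (322,245), aluminium, on the pile
- scene (351,208), black
- scene (351,342), black

I choose the one on the pile. The canisters in the top view are medium (208,120), large (274,208), largest (345,133) and small (387,210). Next I fit the circles precisely.

```bash
cat >> h.py <<'E'
from scipy.optimize import minimize
def fit(fs,p0,circ,rng=.02):
    """circ: list of (z,r); maximise radial image gradient along projected circles"""
    G={}
    for c,f in fs.items():
        g=cv2.GaussianBlur(f['img'],(0,0),1).astype(np.float32)
        G[c]=np.sqrt(sum(cv2.Sobel(g,cv2.CV_32F,*d)**2 for d in((1,0),(0,1))).max(2)).clip(0,150)
    t=np.linspace(0,2*np.pi,90)
    def score(p,cams):
        s=0
        for c in cams:
            for z,r in circ:
                P=np.array([proj(fs[c],(p[0]+r*np.cos(a),p[1]+r*np.sin(a),z)) for a in t]).astype(np.float32)
                s+=cv2.remap(G[c],P[:,:1],P[:,1:],1).mean()
        return s
    def best(cams):
        b=max(((score((p0[0]+i,p0[1]+j),cams),p0[0]+i,p0[1]+j) for i in np.arange(-rng,rng+.001,.004) for j in np.arange(-rng,rng+.001,.004)))
        m=minimize(lambda p:-score(p,cams),b[1:],method='Nelder-Mead',options=dict(initial_simplex=[(b[1],b[2]),(b[1]+.003,b[2]),(b[1],b[2]+.003)],xatol=2e-4))
        return m.x
    return best(list(fs)),[best([c]) for c in fs]
def overlay(f,img,p,circ,k,o,col):
    for z,r in circ:
        P=np.array([(proj(f,(p[0]+r*np.cos(a),p[1]+r*np.sin(a),z))-o+.5)*k for a in np.linspace(0,6.2832,60)])
        cv2.polylines(img,[P.astype(np.int32)],True,col,1)
CAN=dict(small=(.07,.034,.021),medium=(.09,.043,.030),large=(.075,.052,.039),largest=(.1,.061,.048))
LR=dict(small=.033,medium=.042,large=.051,largest=.06)
E
cat > m1.py <<'E'
from h import *
fs={c:shot(c,c+'1.png') for c in('scene','top')}
g=dict(small=(.437,-.262),medium=(.638,.145),large=(.44,-.008),largest=(.602,-.16))
res=[]
for n,(zs,R,rm) in CAN.items():
    c=[(zs,R),(zs+.018,rm)]; p,q=fit(fs,g[n],c,.024); print('can',n,p.round(4),np.round(q,4).tolist()); res.append((p,c))
for i,n in enumerate(['largest','large','medium','small']):
    c=[(.026*i+.026,LR[n])]; p,q=fit(fs,(.465,.235),c,.016); print('lid',n,p.round(4),np.round(q,4).tolist()); res.append((p,c))
c=[(.122,.009)];p,q=fit(fs,(.465,.235),c,.016); print('knob',p.round(4),np.round(q,4).tolist()); res.append((p,c))
a=cv2.imread('pics/top1.png')[90:240,110:420]; a=cv2.resize(a,None,fx=2.5,fy=2.5)
b=cv2.imread('pics/scene1.png')[80:310,120:380]; 
b=cv2.resize(b,None,fx=3,fy=3)[:, :]
for p,c in res: overlay(fs['top'],a,p,c,2.5,np.array([110,90]),(0,0,255)); overlay(fs['scene'],b,p,c,3,np.array([120,80]),(0,0,255))
cv2.imwrite('pics/ov_top.png',a); cv2.imwrite('pics/ov_scene.png',cv2.resize(b,None,fx=.85,fy=.85))
E
python3 m1.py
```

```text
can small [ 0.4336 -0.2768] [[0.4329, -0.2776], [0.4334, -0.2768]]
can medium [0.6421 0.1421] [[0.6422, 0.1418], [0.6439, 0.146]]
can large [ 0.4375 -0.0129] [[0.4348, -0.0132], [0.4384, -0.0095]]
can largest [ 0.6068 -0.1783] [[0.6066, -0.1791], [0.6095, -0.1765]]
lid largest [0.462  0.2393] [[0.4621, 0.2393], [0.4623, 0.2385]]
lid large [0.4602 0.2399] [[0.4593, 0.2366], [0.4622, 0.2405]]
lid medium [0.461 0.239] [[0.4612, 0.2365], [0.4712, 0.2389]]
lid small [0.4613 0.2402] [[0.4608, 0.2394], [0.4641, 0.2421]]
knob [0.4588 0.2221] [[0.4604, 0.219], [0.4594, 0.223]]
```

View pics/ov_top.png

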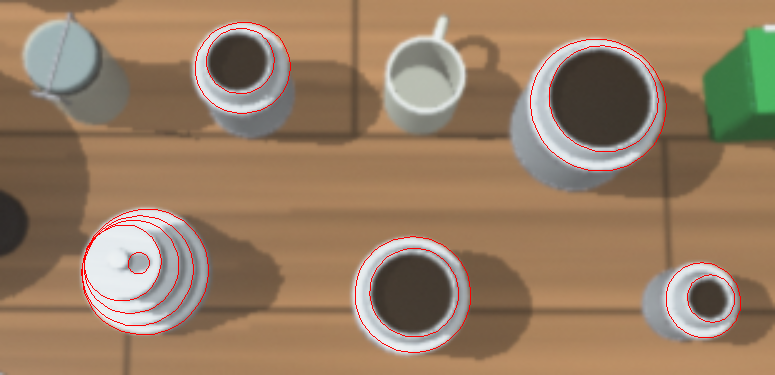

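View pics/ov_scene.png

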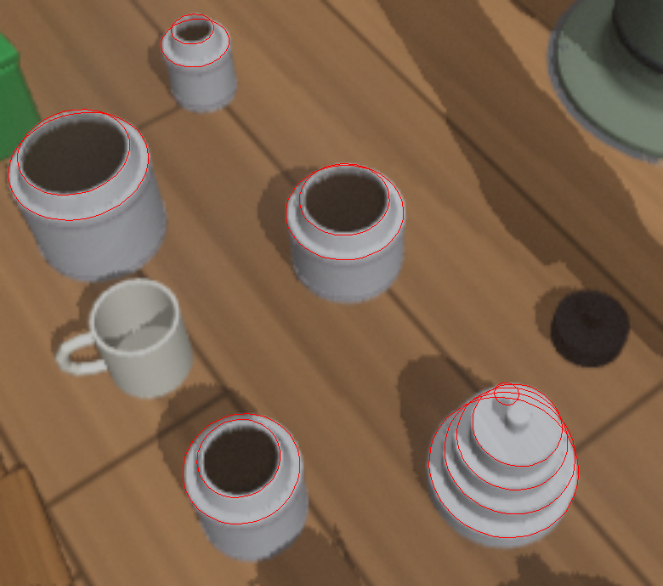

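The overlays match the rims in both cameras: the pile is centred at about (0.461, 0.240), and the canister centres agree. I move over the pile first.

```bash
cat > d.py <<'E'
from h import *; import sys
from scipy.spatial.transform import Rotation as Ro
T=np.array(eval(sys.argv[1])); s=bot.observe(); R=Ro.from_euler('xyz',s['tool_rot']).as_matrix()
d=R.T@(T-s['position']); n=int(np.ceil(np.linalg.norm(d)/.04)); print('total',d.round(4),'n',n,'row',(d/n).round(4),'rot',np.round(s['tool_rot'],3))
E
python3 d.py '[.4613,.2395,.17]'; python3 -c "
from h import *
f=bot.grab_frame('top'); print(ray(f,156.5,194.5,.122)); f=bot.grab_frame('scene'); print(ray(f,120+517/2.55,80+408/2.55,.122))"
```

```text
total [-0.3187 -0.2144  0.0613] n 10 row [-0.0319 -0.0214  0.0061] rot [3.142 0.    2.71 ]
[0.459334   0.23995799 0.122     ]
[0.46019015 0.23655013 0.122     ]
```

{"op": "apply_moves", "data": {"claw": [0.05, 0.05, 0.05, 0.05, 0.05, 0.05, 0.05, 0.05, 0.05, 0.05, 0.05], "xyz": [[-0.0319, -0.0214, 0.006], [-0.0319, -0.0214, 0.006], [-0.0319, -0.0214, 0.006], [-0.0319, -0.0214, 0.006], [-0.0319, -0.0214, 0.006], [-0.0319, -0.0214, 0.006], [-0.0319, -0.0214, 0.006], [-0.0319, -0.0214, 0.006], [-0.0319, -0.0214, 0.006], [-0.0319, -0.0214, 0.006], [0, 0, 0]], "twist": [[0, 0, 0], [0, 0, 0], [0, 0, 0], [0, 0, 0], [0, 0, 0], [0, 0, 0], [0, 0, 0], [0, 0, 0], [0, 0, 0], [0, 0, 0], [0, 0, 0]], "force": 40}}

```text
clock: 2.4
position: [0.4639, 0.2349, 0.1708]
tool_rot: [-3.14, 0.001, 2.703]
force: [-0.1, 1.0, -0.5]
grip_width: 0.0501
finger_force: 0.0
```

```bash
python3 d.py '[.461,.239,.107]'; python3 -c "
from h import *
s=bot.observe();print(s['position'],s['grip_width'],s['clock'])
f=shot('scene','s2.png'); a=cv2.imread('pics/s2.png')[140:320,240:400]; cv2.imwrite('pics/s2c.png',cv2.resize(a,None,fx=3,fy=3))"
```

```text
total [0.0044 0.0026 0.0638] n 2 row [0.0022 0.0013 0.0319] rot [-3.140e+00  1.000e-03  2.703e+00]
[0.46390583 0.23489319 0.17080211] 0.05008617018171624 2.4
```

View pics/s2c.png

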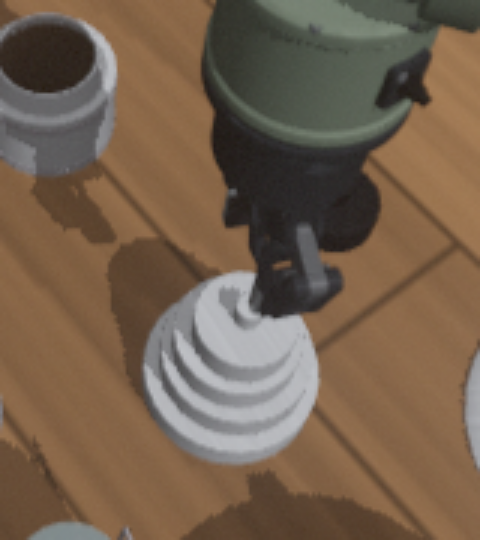

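The crop shows the gripper open above the pile's top knob at crop (250,310), and the lid under it is aluminium, not black. I let the arm settle and then descend.

{"op": "apply_moves", "data": {"claw": [0.05, 0.05, 0.05], "xyz": [[0, 0, 0.015], [0, 0, 0.015], [0, 0, 0]], "twist": [[0, 0, 0], [0, 0, 0], [0, 0, 0]]}}

```text
clock: 2.75
position: [0.4606, 0.2403, 0.1401]
tool_rot: [-3.14, -0.001, 2.711]
force: [-0.3, -0.9, 0.1]
grip_width: 0.0495
finger_force: 0.0
```

```bash
python3 d.py '[.461,.239,.106]'
```

```text
total [-0.001  -0.001   0.0341] n 1 row [-0.001  -0.001   0.0341] rot [-3.140e+00 -1.000e-03  2.711e+00]
```

{"op": "apply_moves", "data": {"claw": [0.05, 0.05, 0.05, 0.0, 0.0, 0.0, 0.0, 0.0, 0.0], "xyz": [[-0.001, -0.001, 0.017], [0, 0, 0.017], [0, 0, 0], [0, 0, 0], [0, 0, 0], [0, 0, 0], [0, 0, -0.02], [0, 0, -0.03], [0, 0, 0]], "twist": [[0, 0, 0], [0, 0, 0], [0, 0, 0], [0, 0, 0], [0, 0, 0], [0, 0, 0], [0, 0, 0], [0, 0, 0], [0, 0, 0]], "force": 50}}

```text
clock: 3.65
position: [0.4638, 0.2393, 0.161]
tool_rot: [3.137, 0.003, 2.71]
force: [0.0, 0.4, -1.1]
grip_width: 0.0159
finger_force: 48.8
```

```bash
python3 d.py '[.4335,-.277,.206]';python3 -c "
from h import *
f=shot('scene','s3.png'); a=cv2.imread('pics/s3.png')[140:320,240:400]; cv2.imwrite('pics/s3c.png',cv2.resize(a,None,fx=3,fy=3))"
```

```text
total [-0.1889 -0.4813 -0.0466] n 13 row [-0.0145 -0.037  -0.0036] rot [3.137e+00 3.000e-03 2.710e+00]
```

View pics/s3c.png

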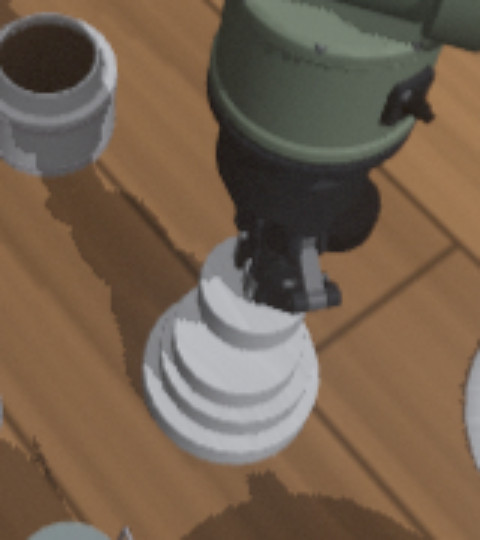

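The crop shows the small lid held by its knob, clear of the pile and level. I carry it to the small canister.

{"op": "apply_moves", "data": {"claw": [0, 0, 0, 0, 0, 0, 0, 0, 0, 0, 0, 0, 0, 0, 0, 0, 0, 0, 0], "xyz": [[-0.007, -0.019, -0.03], [-0.013, -0.034, -0.017], [-0.013, -0.034, 0], [-0.013, -0.034, 0], [-0.013, -0.034, 0], [-0.013, -0.034, 0], [-0.013, -0.034, 0], [-0.013, -0.034, 0], [-0.013, -0.034, 0], [-0.013, -0.034, 0], [-0.013, -0.034, 0], [-0.013, -0.034, 0], [-0.013, -0.034, 0], [-0.013, -0.034, 0], [-0.008, -0.015, 0], [-0.004, -0.005, 0], [0, 0, 0], [0, 0, 0], [0, 0, 0]], "twist": [[0, 0, 0], [0, 0, 0], [0, 0, 0], [0, 0, 0], [0, 0, 0], [0, 0, 0], [0, 0, 0], [0, 0, 0], [0, 0, 0], [0, 0, 0], [0, 0, 0], [0, 0, 0], [0, 0, 0], [0, 0, 0], [0, 0, 0], [0, 0, 0], [0, 0, 0], [0, 0, 0], [0, 0, 0]]}}

```text
clock: 5.6
position: [0.4319, -0.2759, 0.2043]
tool_rot: [3.141, -0.0, 2.711]
force: [-0.2, -0.7, -0.1]
grip_width: 0.0154
finger_force: 48.9
```

```bash
python3 d.py '[.4335,-.277,.125]';python3 -c "
from h import *
f=shot('scene','s4.png'); a=cv2.imread('pics/s4.png')[10:150,130:290]; cv2.imwrite('pics/s4c.png',cv2.resize(a,None,fx=3,fy=3))"
```

```text
total [-0.002  -0.0003  0.0793] n 2 row [-0.001  -0.0002  0.0396] rot [ 3.141 -0.     2.711]
```

View pics/s4c.png

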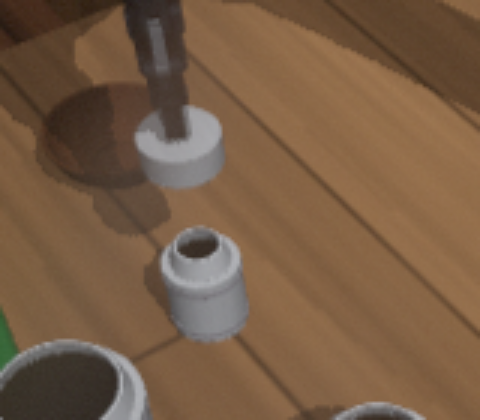

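The lid hangs level above the canister mouth, at crop (180,145) with the mouth at crop (198,245). I lower it.

{"op": "apply_moves", "data": {"claw": [0, 0, 0, 0, 0, 0, 0, 0], "xyz": [[-0.002, 0, 0.025], [0, 0, 0.03], [0, 0, 0.022], [0, 0, 0.01], [0, 0, 0.01], [0, 0, 0.006], [0, 0, 0.002], [0, 0, 0]], "twist": [[0, 0, 0], [0, 0, 0], [0, 0, 0], [0, 0, 0], [0, 0, 0], [0, 0, 0], [0, 0, 0], [0, 0, 0]]}}

```text
clock: 6.45
position: [0.4341, -0.2782, 0.1005]
tool_rot: [3.141, 0.002, 2.71]
force: [-2.9, 3.1, 13.8]
grip_width: 0.0155
finger_force: 50.5
```

{"op": "apply_moves", "data": {"claw": [0.03, 0.05, 0.05, 0.05, 0.05, 0.05], "xyz": [[0, 0, 0], [0, 0, 0], [0, 0, 0], [0, 0, -0.02], [0, 0, -0.04], [0, 0, -0.04]], "twist": [[0, 0, 0], [0, 0, 0], [0, 0, 0], [0, 0, 0], [0, 0, 0], [0, 0, 0]]}}

```text
clock: 7.05
position: [0.433, -0.2778, 0.2003]
tool_rot: [-3.141, -0.001, 2.71]
force: [0.3, -0.8, 0.8]
grip_width: 0.0501
finger_force: 0.0
```

```bash
cat > chk.py <<'E'
from h import *; import sys
n,x,y,g=sys.argv[1],*map(eval,sys.argv[2:5]); z=CAN[n][0]; fs={c:shot(c,f'{c}_{n}.png') for c in('scene','top')}
out=[]
for c,f in fs.items():
    o=proj(f,(x,y,z)).astype(int)-[45,50]; o=np.maximum(o,0); a=cv2.imread(f'pics/{c}_{n}.png')[o[1]:o[1]+100,o[0]:o[0]+90]
    b=cv2.resize(a,None,fx=4,fy=4); e=b.copy(); overlay(f,e,(x,y),[(z+.026,LR[n]),(z,LR[n])],4,o,(0,0,255)); out+=[e]
cv2.imwrite(f'pics/chk_{n}.png',np.hstack(out))
if g:
    i=['largest','large','medium','small'].index(g); p,q=fit(fs,(.461,.239),[(.026*i+.026,LR[g])],.012); print('lid',g,p.round(4),np.round(q,4).tolist())
E
python3 chk.py small .4335 -.277 "'medium'"; python3 d.py '[.461,.2393,.16]'
```

```text
lid medium [0.4626 0.2387] [[0.4613, 0.2367], [0.4651, 0.2397]]
total [0.1941 0.4815 0.0425] n 14 row [0.0139 0.0344 0.003 ] rot [-3.142  0.007  2.709]
```

View pics/chk_small.png

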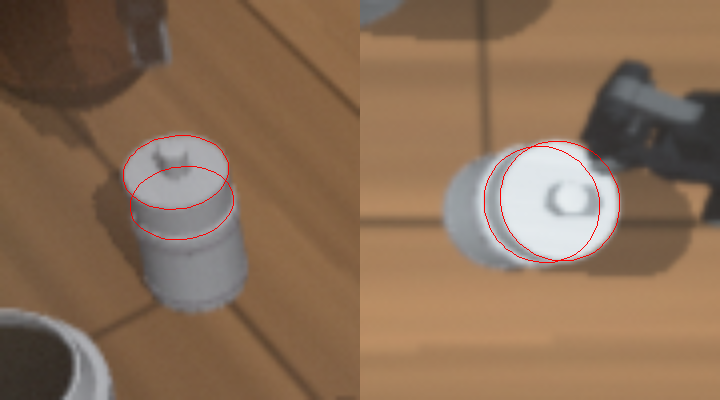

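The small lid sits on the shoulder, level, and matches the predicted circles in both views. Next I go back for the medium lid.

{"op": "apply_moves", "data": {"claw": [0.05, 0.05, 0.05, 0.05, 0.05, 0.05, 0.05, 0.05, 0.05, 0.05, 0.05, 0.05, 0.05, 0.05, 0.05, 0.05, 0.05, 0.05], "xyz": [[0.008, 0.02, 0], [0.014, 0.035, 0], [0.014, 0.035, 0], [0.014, 0.035, 0], [0.014, 0.035, 0], [0.014, 0.035, 0], [0.014, 0.035, 0], [0.014, 0.035, 0], [0.014, 0.035, 0], [0.014, 0.035, 0], [0.014, 0.035, 0], [0.014, 0.035, 0], [0.014, 0.035, 0], [0.014, 0.035, 0.01], [0.004, 0.0065, 0.03], [0, 0, 0.02], [0, 0, 0.02], [0, 0, 0]], "twist": [[0, 0, 0], [0, 0, 0], [0, 0, 0], [0, 0, 0], [0, 0, 0], [0, 0, 0], [0, 0, 0], [0, 0, 0], [0, 0, 0], [0, 0, 0], [0, 0, 0], [0, 0, 0], [0, 0, 0], [0, 0, 0], [0, 0, 0], [0, 0, 0], [0, 0, 0], [0, 0, 0]]}}

```text
clock: 8.95
position: [0.4576, 0.24, 0.1172]
tool_rot: [-3.138, -0.002, 2.71]
force: [-1.0, -1.0, 0.4]
grip_width: 0.0498
finger_force: 0.0
```

```bash
python3 d.py '[.461,.239,.0805]'; python3 -c "
from h import *
print(bot.observe()['position'])"
```

```text
total [-0.0036  0.0007  0.0367] n 1 row [-0.0036  0.0007  0.0367] rot [-3.138e+00 -2.000e-03  2.710e+00]
[0.45758369 0.23997911 0.11719535]
```

{"op": "apply_moves", "data": {"claw": [0.05, 0.05, 0.05, 0.05], "xyz": [[-0.003, 0, 0.01], [0, 0, 0.015], [0, 0, 0.007], [0, 0, 0]], "twist": [[0, 0, 0], [0, 0, 0], [0, 0, 0], [0, 0, 0]]}}

```text
clock: 9.35
position: [0.4615, 0.2391, 0.087]
tool_rot: [-3.141, -0.0, 2.71]
force: [-0.6, 0.0, 0.1]
grip_width: 0.0504
finger_force: 0.0
```

{"op": "apply_moves", "data": {"claw": [0.05, 0.05, 0, 0, 0, 0, 0, 0, 0, 0, 0], "xyz": [[0, 0, 0.0065], [0, 0, 0], [0, 0, 0], [0, 0, 0], [0, 0, 0], [0, 0, -0.02], [0, 0, -0.03], [0, 0, -0.03], [0, 0, -0.02], [0, 0, 0], [0, 0, 0]], "twist": [[0, 0, 0], [0, 0, 0], [0, 0, 0], [0, 0, 0], [0, 0, 0], [0, 0, 0], [0, 0, 0], [0, 0, 0], [0, 0, 0], [0, 0, 0], [0, 0, 0]]}}

```text
clock: 10.45
position: [0.4615, 0.2394, 0.1809]
tool_rot: [3.141, 0.0, 2.71]
force: [-0.7, -0.3, -0.9]
grip_width: 0.0157
finger_force: 48.8
```

```bash
python3 d.py '[.6425,.143,.181]'; python3 -c "
from h import *
fs={c:shot(c,c+'5.png') for c in('scene','top')}
print(fit({'scene':fs['scene']},(.461,.239),[(.052,.051)],.012))
a=np.hstack([cv2.imread('pics/scene5.png')[170:310,250:390],cv2.imread('pics/top5.png')[120:260,110:250]]); cv2.imwrite('pics/s5c.png',cv2.resize(a,None,fx=2.8,fy=2.8))"
```

```text
total [-0.2047 -0.0118 -0.    ] n 6 row [-0.0341 -0.002  -0.    ] rot [3.141 0.    2.71 ]
(array([0.45942623, 0.23836369]), [array([0.45942623, 0.23836369])])
```

View pics/s5c.png

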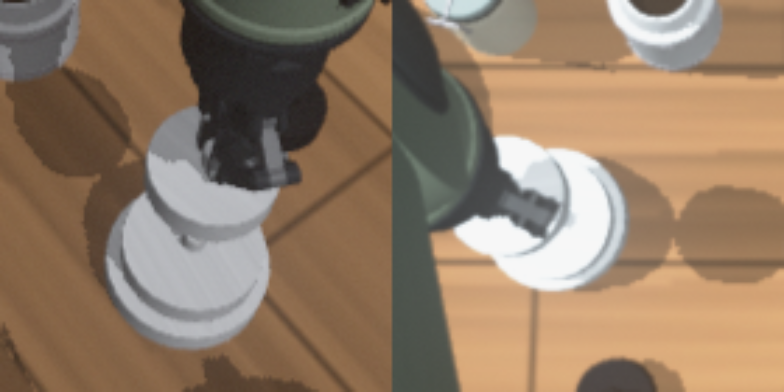

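The medium lid is held level, and the large lid's knob shows beneath it at crop (190,240). I move it to the medium canister.

{"op": "apply_moves", "data": {"claw": [0, 0, 0, 0, 0, 0, 0, 0, 0, 0, 0, 0], "xyz": [[-0.0147, -0.0018, 0], [-0.03, -0.002, 0], [-0.03, -0.002, 0], [-0.03, -0.002, 0], [-0.03, -0.002, 0], [-0.03, -0.002, 0], [-0.025, 0, 0], [-0.015, 0, 0], [0, 0, 0], [0, 0, 0.015], [0, 0, 0.015], [0, 0, 0]], "twist": [[0, 0, 0], [0, 0, 0], [0, 0, 0], [0, 0, 0], [0, 0, 0], [0, 0, 0], [0, 0, 0], [0, 0, 0], [0, 0, 0], [0, 0, 0], [0, 0, 0], [0, 0, 0]]}}

```text
clock: 11.75
position: [0.6407, 0.1429, 0.1477]
tool_rot: [-3.139, -0.003, 2.711]
force: [0.4, 0.2, -0.2]
grip_width: 0.0158
finger_force: 48.8
```

```bash
python3 d.py '[.6425,.143,.1205]'
```

```text
total [-0.0017  0.0009  0.0272] n 1 row [-0.0017  0.0009  0.0272] rot [-3.139e+00 -3.000e-03  2.711e+00]
```

{"op": "apply_moves", "data": {"claw": [0, 0, 0, 0, 0, 0], "xyz": [[0, 0, 0.01], [0, 0, 0.01], [0, 0, 0.006], [0, 0, 0.004], [0, 0, 0], [0, 0, 0]], "twist": [[0, 0, 0], [0, 0, 0], [0, 0, 0], [0, 0, 0], [0, 0, 0], [0, 0, 0]]}}

```text
clock: 12.35
position: [0.6423, 0.1431, 0.1208]
tool_rot: [-3.142, -0.0, 2.71]
force: [-1.8, 0.1, -0.8]
grip_width: 0.0154
finger_force: 48.9
```

{"op": "apply_moves", "data": {"claw": [0, 0, 0.03, 0.05, 0.05, 0.05, 0.05], "xyz": [[0, 0, 0.0015], [0, 0, 0], [0, 0, 0], [0, 0, 0], [0, 0, -0.02], [0, 0, -0.04], [0, 0, -0.02]], "twist": [[0, 0, 0], [0, 0, 0], [0, 0, 0], [0, 0, 0], [0, 0, 0], [0, 0, 0], [0, 0, 0]]}}

```text
clock: 13.05
position: [0.6435, 0.1429, 0.2022]
tool_rot: [3.14, 0.002, 2.709]
force: [1.2, 0.1, 0.9]
grip_width: 0.05
finger_force: 0.0
```

```bash
python3 chk.py medium .6425 .143 "'large'"; python3 d.py '[.461,.239,.1]'
```

```text
lid large [0.4601 0.2379] [[0.4597, 0.2383], [0.466, 0.2277]]
total [0.2069 0.0101 0.1018] n 6 row [0.0345 0.0017 0.017 ] rot [3.138 0.004 2.709]
```

View pics/chk_medium.png

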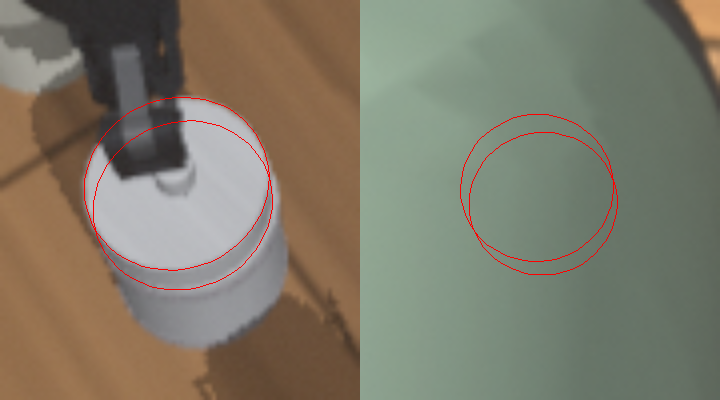

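The medium lid is seated, matching the predicted circles in the scene view. Back to the pile for the large lid.

{"op": "apply_moves", "data": {"claw": [0.05, 0.05, 0.05, 0.05, 0.05, 0.05, 0.05, 0.05, 0.05, 0.05, 0.05, 0.05, 0.05, 0.05], "xyz": [[0.015, 0.001, 0], [0.03, 0.0015, 0], [0.03, 0.0015, 0], [0.03, 0.0015, 0], [0.03, 0.0015, 0], [0.03, 0.0015, 0], [0.027, 0.0015, 0], [0.0145, 0, 0.02], [0, 0, 0.03], [0, 0, 0.03], [0, 0, 0.025], [0, 0, 0.015], [0, 0, 0], [0, 0, 0]], "twist": [[0, 0, 0], [0, 0, 0], [0, 0, 0], [0, 0, 0], [0, 0, 0], [0, 0, 0], [0, 0, 0], [0, 0, 0], [0, 0, 0], [0, 0, 0], [0, 0, 0], [0, 0, 0], [0, 0, 0], [0, 0, 0]]}}

```text
clock: 14.55
position: [0.4592, 0.2383, 0.0794]
tool_rot: [-3.141, -0.0, 2.71]
force: [0.3, -0.4, 0.9]
grip_width: 0.0501
finger_force: 0.0
```

```bash
python3 d.py '[.461,.239,.0545]'
```

```text
total [-0.0014  0.0014  0.0249] n 1 row [-0.0014  0.0014  0.0249] rot [-3.141 -0.     2.71 ]
```

{"op": "apply_moves", "data": {"claw": [0.05, 0.05, 0.05, 0, 0, 0, 0, 0, 0, 0, 0, 0], "xyz": [[-0.0005, 0.0005, 0.015], [0, 0, 0.01], [0, 0, 0], [0, 0, 0], [0, 0, 0], [0, 0, 0], [0, 0, -0.02], [0, 0, -0.03], [0, 0, -0.03], [0, 0, -0.02], [0, 0, 0], [0, 0, 0]], "twist": [[0, 0, 0], [0, 0, 0], [0, 0, 0], [0, 0, 0], [0, 0, 0], [0, 0, 0], [0, 0, 0], [0, 0, 0], [0, 0, 0], [0, 0, 0], [0, 0, 0], [0, 0, 0]]}}

```text
clock: 15.75
position: [0.4598, 0.2387, 0.1547]
tool_rot: [3.141, 0.0, 2.71]
force: [-0.2, 0.2, -1.1]
grip_width: 0.0156
finger_force: 48.8
```

```bash
python3 d.py '[.437,-.0125,.155]'; python3 -c "
from h import *
fs={c:shot(c,c+'6.png') for c in('scene','top')}
print(fit({'scene':fs['scene']},(.461,.239),[(.026,.06)],.012)[0])
a=np.hstack([cv2.imread('pics/scene6.png')[170:310,250:390],cv2.imread('pics/top6.png')[120:260,110:250]]); cv2.imwrite('pics/s6c.png',cv2.resize(a,None,fx=2.8,fy=2.8))"
```

```text
total [-0.0844 -0.2377 -0.0005] n 7 row [-0.0121 -0.034  -0.0001] rot [3.141 0.    2.71 ]
[0.46341165 0.24000346]
```

View pics/s6c.png

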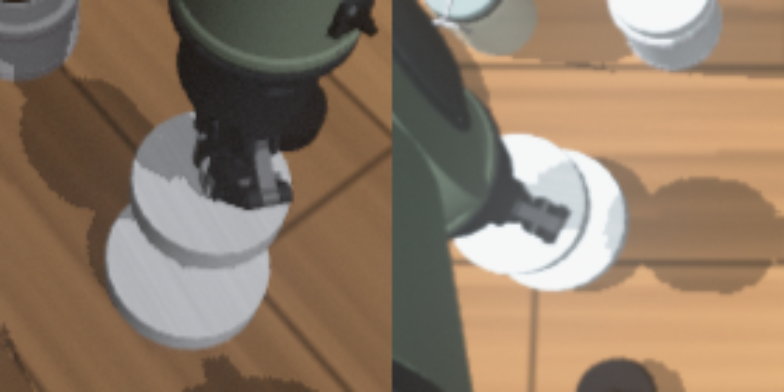

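The large lid is held level and the largest lid stays in place. I move it to the large canister.

{"op": "apply_moves", "data": {"claw": [0, 0, 0, 0, 0, 0, 0, 0, 0, 0, 0, 0, 0], "xyz": [[-0.0054, -0.015, 0], [-0.0115, -0.033, 0], [-0.0115, -0.033, 0], [-0.0115, -0.033, 0], [-0.0115, -0.033, 0], [-0.0115, -0.033, 0], [-0.0115, -0.033, 0], [-0.007, -0.018, 0], [-0.003, -0.0067, 0], [0, 0, 0], [0, 0, 0.01], [0, 0, 0.01], [0, 0, 0]], "twist": [[0, 0, 0], [0, 0, 0], [0, 0, 0], [0, 0, 0], [0, 0, 0], [0, 0, 0], [0, 0, 0], [0, 0, 0], [0, 0, 0], [0, 0, 0], [0, 0, 0], [0, 0, 0], [0, 0, 0]]}}

```text
clock: 17.15
position: [0.4361, -0.0118, 0.1327]
tool_rot: [-3.14, -0.002, 2.711]
force: [0.4, -0.9, 0.1]
grip_width: 0.0158
finger_force: 48.9
```

```bash
python3 d.py '[.437,-.0125,.1035]'
```

```text
total [-0.0011 -0.0003  0.0292] n 1 row [-0.0011 -0.0003  0.0292] rot [-3.140e+00 -2.000e-03  2.711e+00]
```

{"op": "apply_moves", "data": {"claw": [0, 0, 0, 0, 0, 0, 0, 0.03, 0.05, 0.05, 0.05, 0.05, 0.05], "xyz": [[0, 0, 0.01], [0, 0, 0.01], [0, 0, 0.006], [0, 0, 0.003], [0, 0, 0.0015], [0, 0, 0], [0, 0, 0], [0, 0, 0], [0, 0, 0], [0, 0, -0.02], [0, 0, -0.03], [0, 0, -0.03], [0, 0, 0]], "twist": [[0, 0, 0], [0, 0, 0], [0, 0, 0], [0, 0, 0], [0, 0, 0], [0, 0, 0], [0, 0, 0], [0, 0, 0], [0, 0, 0], [0, 0, 0], [0, 0, 0], [0, 0, 0], [0, 0, 0]]}}

```text
clock: 18.45
position: [0.4386, -0.0125, 0.1868]
tool_rot: [3.139, 0.004, 2.709]
force: [0.8, 0.3, -0.0]
grip_width: 0.05
finger_force: 0.0
```

```bash
python3 chk.py large .437 -.0125 "'largest'"; python3 d.py '[.4615,.2393,.18]'
```

```text
lid largest [0.4624 0.24  ] [[0.4624, 0.24], [0.464, 0.239]]
total [0.0833 0.2388 0.0043] n 7 row [0.0119 0.0341 0.0006] rot [3.141e+00 1.000e-03 2.710e+00]
```

View pics/chk_large.png

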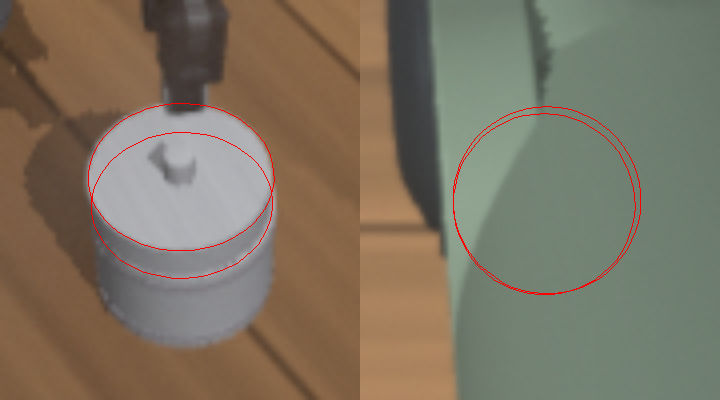

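The large lid is seated level, matching the predicted circles. Now the largest lid.

{"op": "apply_moves", "data": {"claw": [0.05, 0.05, 0.05, 0.05, 0.05, 0.05, 0.05, 0.05, 0.05, 0.05, 0.05, 0.05, 0.05, 0.05, 0.05], "xyz": [[0.0055, 0.015, 0], [0.0115, 0.033, 0], [0.0115, 0.033, 0], [0.0115, 0.033, 0], [0.0115, 0.033, 0], [0.0115, 0.033, 0], [0.0115, 0.033, 0], [0.007, 0.019, 0.01], [0.0015, 0.0065, 0.03], [0, 0, 0.03], [0, 0, 0.03], [0, 0, 0.018], [0, 0, 0.01], [0, 0, 0], [0, 0, 0]], "twist": [[0, 0, 0], [0, 0, 0], [0, 0, 0], [0, 0, 0], [0, 0, 0], [0, 0, 0], [0, 0, 0], [0, 0, 0], [0, 0, 0], [0, 0, 0], [0, 0, 0], [0, 0, 0], [0, 0, 0], [0, 0, 0], [0, 0, 0]]}}

```text
clock: 20.05
position: [0.4615, 0.2388, 0.0561]
tool_rot: [3.142, 0.0, 2.71]
force: [0.7, -0.3, 0.4]
grip_width: 0.0502
finger_force: 0.0
```

```bash
python3 d.py '[.4615,.2393,.0285]'
```

```text
total [0.0002 0.0004 0.0276] n 1 row [0.0002 0.0004 0.0276] rot [3.142 0.    2.71 ]
```

{"op": "apply_moves", "data": {"claw": [0.05, 0.05, 0.05, 0, 0, 0, 0, 0, 0, 0, 0, 0, 0, 0, 0], "xyz": [[0, 0, 0.015], [0, 0, 0.0125], [0, 0, 0], [0, 0, 0], [0, 0, 0], [0, 0, 0], [0, 0, -0.02], [0, 0, -0.03], [0, 0, -0.03], [0, 0, -0.03], [0, 0, -0.03], [0, 0, -0.02], [0, 0, 0], [0, 0, 0], [0, 0, 0]], "twist": [[0, 0, 0], [0, 0, 0], [0, 0, 0], [0, 0, 0], [0, 0, 0], [0, 0, 0], [0, 0, 0], [0, 0, 0], [0, 0, 0], [0, 0, 0], [0, 0, 0], [0, 0, 0], [0, 0, 0], [0, 0, 0], [0, 0, 0]]}}

```text
clock: 21.55
position: [0.461, 0.2385, 0.1875]
tool_rot: [-3.141, -0.001, 2.71]
force: [1.0, -0.2, -1.6]
grip_width: 0.0158
finger_force: 48.9
```

```bash
python3 d.py '[.607,-.1785,.1885]'; python3 -c "
from h import *
fs={c:shot(c,c+'7.png') for c in('scene','top')}
a=np.hstack([cv2.imread('pics/scene7.png')[130:310,230:390],cv2.imread('pics/top7.png')[90:270,100:260]]); cv2.imwrite('pics/s7c.png',cv2.resize(a,None,fx=2.4,fy=2.4))"
```

```text
total [-0.3072 -0.3176 -0.0008] n 12 row [-0.0256 -0.0265 -0.0001] rot [-3.141e+00 -1.000e-03  2.710e+00]
```

View pics/s7c.png

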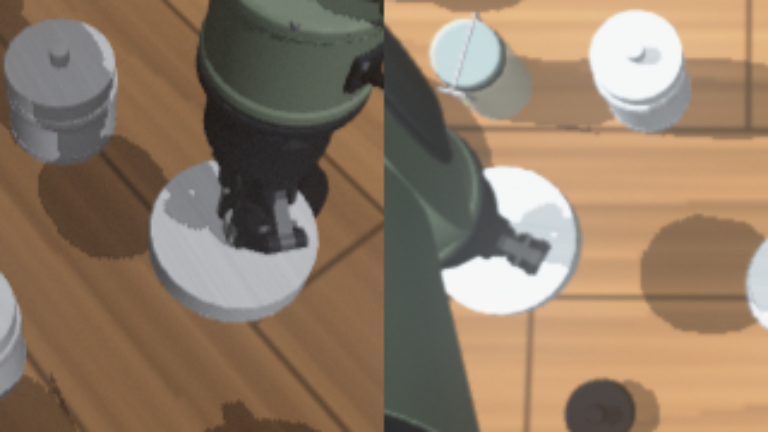

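The largest lid is held level, and the medium and large canisters beside it are closed. I move to the largest canister.

{"op": "apply_moves", "data": {"claw": [0, 0, 0, 0, 0, 0, 0, 0, 0, 0, 0, 0, 0, 0, 0, 0, 0, 0], "xyz": [[-0.0122, -0.0126, 0], [-0.025, -0.026, 0], [-0.025, -0.026, 0], [-0.025, -0.026, 0], [-0.025, -0.026, 0], [-0.025, -0.026, 0], [-0.025, -0.026, 0], [-0.025, -0.026, 0], [-0.025, -0.026, 0], [-0.025, -0.026, 0], [-0.025, -0.026, 0], [-0.025, -0.026, 0], [-0.014, -0.014, 0], [-0.006, -0.005, 0], [0, 0, 0], [0, 0, 0.015], [0, 0, 0.015], [0, 0, 0]], "twist": [[0, 0, 0], [0, 0, 0], [0, 0, 0], [0, 0, 0], [0, 0, 0], [0, 0, 0], [0, 0, 0], [0, 0, 0], [0, 0, 0], [0, 0, 0], [0, 0, 0], [0, 0, 0], [0, 0, 0], [0, 0, 0], [0, 0, 0], [0, 0, 0], [0, 0, 0], [0, 0, 0]]}}

```text
clock: 23.45
position: [0.6061, -0.1767, 0.1555]
tool_rot: [-3.141, -0.004, 2.711]
force: [-0.5, 0.2, -1.2]
grip_width: 0.0155
finger_force: 48.9
```

```bash
python3 d.py '[.607,-.1785,.1285]'
```

```text
total [-0.0017 -0.0012  0.027 ] n 1 row [-0.0017 -0.0012  0.027 ] rot [-3.141 -0.004  2.711]
```

{"op": "apply_moves", "data": {"claw": [0, 0, 0, 0, 0, 0, 0, 0, 0.03, 0.05, 0.05, 0.05, 0.05, 0.05, 0.05], "xyz": [[0, 0, 0.008], [0, 0, 0.01], [0, 0, 0.006], [0, 0, 0.003], [0, 0, 0.0015], [0, 0, 0], [0, 0, 0], [0, 0, 0], [0, 0, 0], [0, 0, 0], [0, 0, -0.02], [0, 0, -0.03], [0, 0, -0.04], [0, 0, -0.04], [0, 0, 0]], "twist": [[0, 0, 0], [0, 0, 0], [0, 0, 0], [0, 0, 0], [0, 0, 0], [0, 0, 0], [0, 0, 0], [0, 0, 0], [0, 0, 0], [0, 0, 0], [0, 0, 0], [0, 0, 0], [0, 0, 0], [0, 0, 0], [0, 0, 0]]}}

```text
clock: 24.95
position: [0.6096, -0.1791, 0.2655]
tool_rot: [3.14, 0.008, 2.709]
force: [0.0, 0.0, -0.1]
grip_width: 0.0499
finger_force: 0.0
```

```bash
python3 chk.py largest .607 -.1785 None; python3 -c "
from h import *
a=cv2.imread('pics/chk_largest.png')[:,:360]; b=cv2.imread('pics/scene_largest.png')[:330,:430]; cv2.imwrite('pics/end.png',np.hstack([a,cv2.resize(b,(430,330))[:, :] if 0 else cv2.copyMakeBorder(b,0,70,0,0,0)]))"
```

```text
(no output)
```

View pics/end.png

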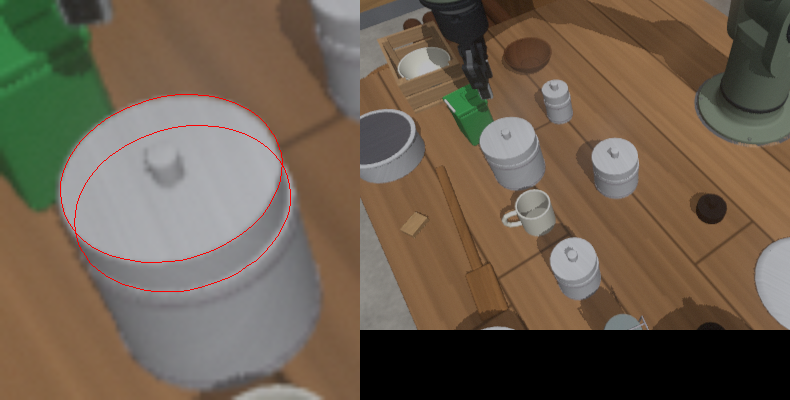

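All four lids are seated level, the mug and jar have not moved, and the gripper is clear of everything. I hand the job in.

```bash
python3 -c "
from h import *
print(bot.job_done())"
```

```text
the job is handed in; nothing more can be done
None
```

I closed all four canisters with the lids of their own size, left the mug and jar untouched, and handed the job in at about 25 s of the 112 s allowed; no verdict came back.

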